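Set the pasta roller to its widest gap and butt the board to it

ROBOT

A 7-joint arm with a two-finger parallel gripper is mounted at the origin on the work surface. World frame = base frame: x ahead of the robot, y to its left, z up, the work surface at z = 0. Lengths are in m, angles in rad, forces in N, time in s.
With the tool pointing down it reaches from about 0.4 to 0.875 m from the base axis. Payload 6.5 kg.
Tool frame: the origin (TCP) lies on the centre line of the jaws, within the pads' length; the fingertips stand 17 mm ahead of it and the grasp point (between the pads) lies 2 mm behind it; z points along the fingers, y is the line along which they close (so a half turn about z gives the same grasp; the last joint's range is limited). The gripper opens to 85 mm and grips with 20 to 120 N. Pads are 22 mm wide; open, the fingers measure 114 mm over their backs; the gripper's body (76 mm by 85 mm) begins 54 mm behind the grasp point. The pads swing forward as they close: fully open they stand 13 mm farther back than shut.
Start: joints at [-1.29, 0.536, -0.004, 1.538, 0.003, 1.067, -0.071], TCP at [0.221, 0.611, 0.248] pointing down, gripper open.
Joint ranges: [-2.7, 2.7], [-0.37, 2.16], [-1.27, 1.26], [0.24, 2.4], [-1.31, 4.45], [0.19, 1.91], [-2.76, 2.76]. Speed limits (rad/s): [2.39, 2.39, 3.14, 3.14, 3.14, 3.14, 3.14].

INTERFACE

Orientations are given as a rotation vector (axis times angle).
In Python, from rig import env, cams gives the robot as it stands. The module is installed in compiled form; this text tells all that it offers.
- The arm moves only by the tool apply_moves, never from a script. Its argument "rows" is a list of rows, each a list of 6 numbers: the shift along the tool's x, y, z in cm, then the turn, a rotation vector about the tool's x, y, z in rad. In form: [[dx, dy, dz, rx, ry, rz], ...]. A call has 1 to 20 rows; each row shifts and turns the commanded pose from where the row before left it, along the tool's axes as they then stand; what a row does not reach is not made up. A row lasts 1/12 s, in which the tool goes at most 41.7 mm and 7.16 degrees, less where a joint would pass 70% of its speed; a pose out of reach is approached as far as the arm can. A call is refused whole if a number of a shift passes 4.17 or a number of a turn 0.125, either way. A call with a gripper value outside its range is refused whole. "jaw" is the opening, from 0 (shut) to 1 (fully open), set as the call begins (left out, the last holds). The fingers move at their own pace and stop on an object; "newtons" is the grip in N (left out, the last holds). Time passes only in rows, so rows that do not move let the fingers close. It gives the time, the measured TCP pose, the force, the opening and the grip force at its end, in the units of the state.
- env.get_obs(): the state, without advancing time (a new reading comes with each control period).
- cams.camera(name): name is "scene" or "top" or "wrist"; returns (picture, depth): 400x640x3 uint8, red, green, blue; 400x640 float32, m along the optical axis (not along the pixel's ray), 0 where there is no reading.
- cams.calibration(name): a dict with "K" (3x3 intrinsics, pixels), "R" (3x3) and "t" (3): a world point X has camera coordinates R X + t; the wrist camera has in their place "mount" (4x4, takes a point from camera to tool coordinates, whose origin is the TCP and whose axes are the flange's). Camera axes: x right, y down, z forward; pixel columns grow to the right and rows downward; lengths in m; the calibration is good to about 2 mm. The wrist camera is an equidistant fisheye: a pixel r from the principal point sees the ray r / f radians off the axis. A picture is of the moment at which its call begins: read the wrist's pose just before it. calibration takes no time and is no camera call.
- env.close_job(): hands the job in; it is judged then, once.
The state is a dict: "t": time; "joint_pos": joint angles; "joint_velocities": joint speeds; "joint_torque": joint torques, N m; "tcp_pos": TCP position; "eef_rot": TCP orientation; "ft_force": force on the tool from outside, world axes, zero at the start; "wrist_torque": the same for the moment, N m; "width": opening from 0.0 (shut) to 1.0 (fully open); "finger_force": force on a finger pad.
Only numpy, scipy, OpenCV 4.12 (cv2) and the standard library are available. Lean on these libraries where they do the work, as an engineer would, in place of code of your own. Each camera call takes 0.05 s, during which the arm holds its last target. There are 200 camera calls.

TASK

Get the pasta roller ready for the first pass: pull out its sprung thickness knob, turn it clockwise (seen facing the knob) to the last notch, the widest setting, where its pointer meets the largest stud, and let it drop fully home. Bring the little pastry board up so that it lies flat on the drainer with its long edge flush against the long side of the roller's foot, centred on the rollers by eye, with no gap. Leave the pot, cup, lid, colander and brush holder where they stand.

Things in the scene. Friction and masses are not known exactly. Their poses are not given: they have to be found in the camera images.
- pasta_roller: Hand-cranked pasta roller of bright metal, held fast. Origin: centre of the underside of its foot; z up, -x towards its knob end (the robot's side), +y towards the board. Two side plates (outer faces at x = +-102.5 mm, 90 mm wide, round tops at 150 mm) carry two rollers along x; a feed slide rises on the -y side to 163 mm, out to y = -82, x within 88 mm; crank at the +x end.
- foot_side (a point): Middle of the foot's long side that faces the board: the roller's y = +62.5 mm, 8 mm above the surface. The foot is a flat block 205 mm long (roller's x), 125 mm wide and 16 mm high.
- knob_grip (a point): Centre of the black knob's bar grip, on the knob's axis, which runs level along the roller's x at y = 0, 105 mm up; 147.5 mm along -x from the roller's origin when home. Bar: 60 mm long, 18 mm thick, 40 mm deep along the axis, on a round skirt 66 mm wide whose face is 21 mm behind this point. Pinch it across the 18 mm (tool along the bar) or across the 60 mm (tool square to it).
- knob_pointer (a point): Middle of the bar's pointer end, 30 mm from the axis. A thin ridge on the bar's face and a nib on the skirt mark that end. Five raised studs round the knob, 40 degrees apart, grow from small to large clockwise as seen facing the knob; each marks a notch, the largest the widest setting.
- knob_turn (a joint): Turn of the knob, rad: 0 with the pointer (and bar) straight up, growing clockwise as seen facing the knob (the top goes to the roller's -y). Notches at -2.09, -1.40, -0.70, 0 and 0.70 with +-0.04 play; 0.70 is the last and widest, the knob stops at 0.76. It starts in the notch at -1.40 (bar nearly level) or at -0.70 (bar leaning 40 degrees).
- knob_pull (a joint): How far the knob is pulled out along the roller's -x, m: 0 fully home in a notch, 0.016 at its stop. It turns past a tooth only when out by more than 0.010. A spring draws it home with 6 N at 0 and 12.5 N at the stop; let go over a tooth, it slides off into the nearer notch.
- board: Loose pastry board of pale wood, 200 mm (its x) by 150 mm (its y) by 18 mm thick, 0.3 to 0.5 kg. Origin: centre of its underside. It lies on the +y side of the roller, 20 to 65 mm off its foot and a little askew; its -y long edge faces the foot.
- board_edge_near (a point): Point on the board's edge that faces the foot (board y = -75 mm), 95 mm from its middle, at the end nearer to the robot, half way up the edge.
- board_edge_far (a point): The same at the other end of that edge, 95 mm from its middle.
- colander: Green silicone colander folded flat, 180 mm across, 264 mm over its two ears, 47 mm high. Leave alone. Origin at its underside.
- moka_pot: Aluminium eight-sided moka pot, 100 mm wide, 180 mm tall, black handle. Leave alone. Origin at its underside.
- espresso_cup: White ceramic espresso cup with an ear, 62 mm wide, 56 mm tall. Leave alone. Origin at its underside.
- pan_lid: Steel pan lid lying flat, 140 mm across, 52 mm high with its knob. Leave alone. Origin at its underside.
- brush_holder: Black plastic bottle-brush holder with its hinged lid shut and the brush's handle rising through it, 100 mm wide, 195 mm tall. Leave alone. Origin at its underside.
Things that resemble listed ones, but are neither listed nor needed, are in the scene too. Several things have the shape of the board; the one meant has the colours described above.

How it is judged:
At the end, for the whole second after the job is handed in: The knob is fully home (pulled out less than 3 mm) in its last notch (turn 0.60 to 0.80 rad); the board lies flat and still on the drainer, both ends of its facing edge within 4 mm of the side of the roller's foot, its middle within 45 mm of the roller's middle along the foot (value of joint knob_pull below 0.003 m and value of joint knob_turn between 0.6 and 0.8 rad and velocity of joint knob_turn below 0.1 rad/s and y of board_edge_near in the frame of pasta_roller between 0.058 and 0.0665 m and y of board_edge_far in the frame of pasta_roller between 0.058 and 0.0665 m and x of board in the frame of pasta_roller between -0.045 and 0.045 m and angle between board's own z axis and vertical below 0.03 rad and height (world z) of board below 0.004 m and linear speed of board below 0.01 m/s); the robot touches nothing.
It fails at once if a bystander (colander, moka pot, cup, lid or brush holder) is shifted by more than 25 mm (distance of any of colander, moka_pot, espresso_cup, pan_lid, brush_holder from where it was at the start of the episode above 0.025 m).
It fails at once if a bystander is tipped by more than 0.3 rad (angle between any of colander, moka_pot, espresso_cup, pan_lid, brush_holder's own z axis and vertical above 0.3 rad).
It also fails if it takes over 70 s, if anything falls off the work surface, if the arm or the gripper's body presses on something with over 40 N, if the wrist force passes 120 N, or if a joint passes its speed limit or range.

## Working session

There is one attempt and no reset: what is moved stays moved. The work goes in short steps, Python scripts to look and compute and a tool call to move; the robot and the scene stay as the last step left them, time stands still between calls to the robot, and variables do not carry over. Pictures are saved under pics/ and viewed, at most 10 in all, crops included, and the job is handed in when it is done.

Besides the shell and the picture viewer there is one more tool, called after "Call:" in YAML: its name, and indented under it one key for each argument. apply_moves: Moves the arm, as the interface text tells. Its arguments: {"type":"object","properties":{"rows":{"type":"array","items":{"type":"array","items":{"type":"number"}}},"jaw":{"type":"number"},"newtons":{"type":"number"}},"required":["rows"]}

```bash
mkdir -p pics
python3 - <<'E'
from rig import env,cams
import cv2,numpy as np
o=env.get_obs(); print({k:np.round(v,3).tolist() for k,v in o.items()})
for n in("scene","top"):
    p,d=cams.camera(n); cv2.imwrite(f"pics/{n}0.png",p[:,:,::-1]); np.savez(f"{n}0.npz",p=p,d=d)
    c=cams.calibration(n); print(n,c["K"].round(1).tolist(),c["R"].round(3).tolist(),c["t"].round(3).tolist())
E
```

```text
{'t': 0.0, 'joint_pos': [-1.29, 0.537, -0.004, 1.539, 0.003, 1.067, -0.071], 'joint_velocities': [-0.001, 0.002, 0.0, 0.0, 0.001, 0.001, 0.001], 'joint_torque': [0.0, -58.34, 1.048, -25.91, 0.012, 0.01, 0.0], 'tcp_pos': [0.221, 0.611, 0.247], 'eef_rot': [-0.542, -3.094, 0.003], 'ft_force': [-0.552, -0.111, -0.749], 'wrist_torque': [0.032, 0.072, 0.033], 'finger_force': 0.0, 'width': 1.004}
scene [[391.8, 0.0, 317.4], [0.0, 391.8, 202.8], [0.0, 0.0, 1.0]] [[0.897, 0.443, -0.009], [0.364, -0.748, -0.556], [-0.253, 0.495, -0.831]] [-0.475, -0.138, 1.341]
top [[425.6, 0.0, 317.4], [0.0, 425.6, 194.0], [0.0, 0.0, 1.0]] [[-0.019, -1.0, 0.002], [-0.999, 0.019, -0.05], [0.05, -0.003, -0.999]] [-0.011, 0.51, 1.207]
```

```bash
sleep 8; ls pics
```

```text
scene0.png
top0.png
```

View pics/scene0.png

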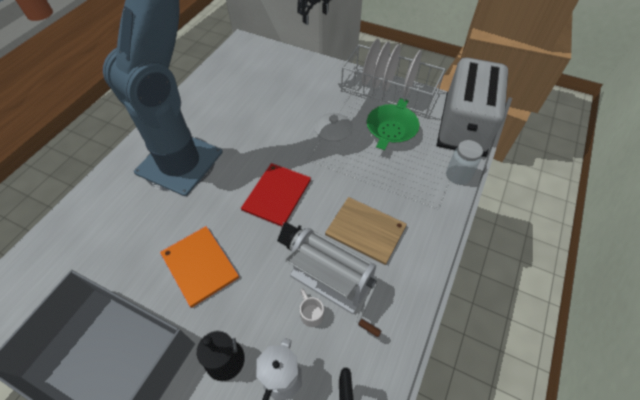

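View pics/top0.png

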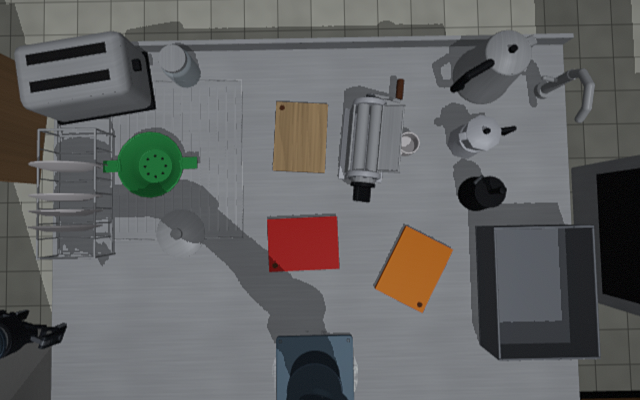

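The scene view shows the roller at (335,265) with its black knob at (289,236), and the pale board at (366,230). The top view shows the board at (300,137), the roller at (367,140), the knob at (362,190), and the cup at (410,142) beside the slide.

```bash
cat > h.py <<'E'
import numpy as np,cv2
from rig import env,cams
def cloud(n,d):
    c=cams.calibration(n);K=c["K"];v,u=np.mgrid[:400,:640]
    P=np.stack([(u-K[0,2])/K[0,0]*d,(v-K[1,2])/K[1,1]*d,d],-1)
    return (P-c["t"])@c["R"]
E
python3 - <<'E'
from h import *
for n in("top","scene"):
    z=np.load(n+"0.npz");p,d=z["p"],z["d"];W=cloud(n,d);hsv=cv2.cvtColor(p,cv2.COLOR_RGB2HSV)
    X,Y,Z=W[...,0],W[...,1],W[...,2]; ok=d>0
    roi=ok&(X>.42)&(X<.85)&(Y>-.25)&(Y<.2)
    b=roi&(hsv[...,1]>60)&(hsv[...,0]<25)&(Z>.008)&(Z<.03)&(hsv[...,2]>90)&(Y>-.06)
    m=b.astype(np.uint8);m=cv2.morphologyEx(m,cv2.MORPH_CLOSE,np.ones((5,5)))
    k,l,s,_=cv2.connectedComponentsWithStats(m);i=1+s[1:,4].argmax();q=W[(l==i)&ok]
    r=cv2.minAreaRect(q[:,:2].astype(np.float32)); print(n,"board",len(q),np.median(q[:,2]).round(4),r,cv2.boxPoints(r).round(3).tolist())
    f=roi&(Z>.009)&(Z<.024)&(hsv[...,1]<60)&(Y<-.0)&(Y>-.25)
    q=W[f];print(n,"foot",len(q),q[:,:2].min(0).round(3),q[:,:2].max(0).round(3))
    if n=="top":
        print(cv2.minAreaRect(q[:,:2].astype(np.float32)))
    t=roi&(Z>.06)&(Z<.2)&(Y<-.0);q=W[t];r=cv2.minAreaRect(q[:,:2].astype(np.float32));print("roller up",r,q[:,2].max())
    kn=roi&(hsv[...,2]<70)&(Z>.06)&(Z<.16)&(X<.62)
    q=W[kn];print("knob",len(q),np.percentile(q,[2,50,98],axis=0).round(4).tolist())
o=cv2.resize(np.load("scene0.npz")["p"][205:275,255:345],None,fx=6,fy=6,interpolation=2)
t=cv2.resize(np.load("top0.npz")["p"][90:210,320:430],None,fx=3.5,fy=3.5,interpolation=2)
I=np.zeros((420,800,3),np.uint8);I[:420,:385]=t[:,:385];I[:,390:]=o[:,:410];cv2.imwrite("pics/c1.png",I[:,:,::-1])
E
```

```text
top board 3537 0.0181 ((0.6757112741470337, 0.0261688232421875), (0.1483781337738037, 0.19917207956314087), 86.15925598144531) [[0.5709999799728394, -0.04100000113248825], [0.7699999809265137, -0.054999999701976776], [0.7799999713897705, 0.09399999678134918], [0.5809999704360962, 0.10700000077486038]]
top foot 637 [ 0.425 -0.208] [ 0.772 -0.016]
((0.5973567366600037, -0.11412867903709412), (0.18861065804958344, 0.34613707661628723), 88.39578247070312)
roller up ((0.653889536857605, -0.17219287157058716), (0.13337334990501404, 0.34945473074913025), 83.58392333984375) 0.1689612624486187
knob 430 [[0.486, -0.1651, 0.067], [0.5163, -0.1314, 0.1201], [0.6101, -0.0983, 0.1392]]
scene board 2939 0.0183 ((0.6758805513381958, 0.029350999742746353), (0.15015165507793427, 0.19866834580898285), 86.30673217773438) [[0.5720000267028809, -0.039000000804662704], [0.7699999809265137, -0.052000001072883606], [0.7799999713897705, 0.09799999743700027], [0.5820000171661377, 0.11100000143051147]]
scene foot 781 [ 0.541 -0.249] [ 0.77  -0.003]
roller up ((0.6558971405029297, -0.17080634832382202), (0.1303178071975708, 0.3568494915962219), 83.00675201416016) 0.1687829693180563
knob 299 [[0.4873, -0.1655, 0.0924], [0.507, -0.1369, 0.1214], [0.5327, -0.113, 0.1386]]
```

```bash
sleep 6; ls pics
```

```text
c1.png
scene0.png
top0.png
```

View pics/c1.png

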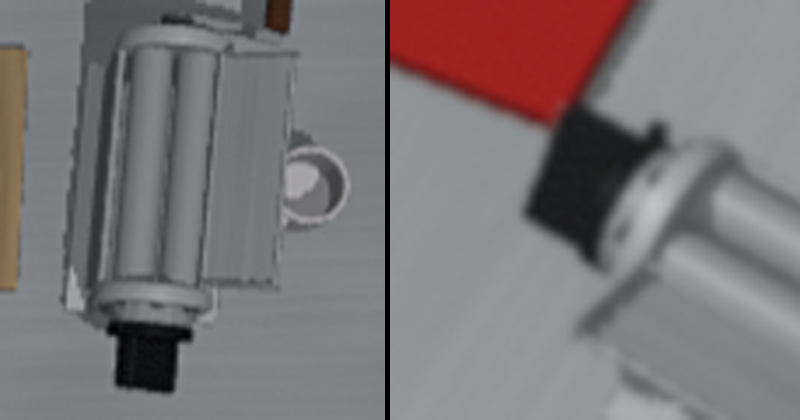

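The bar's apparent width against the skirt suggests a lean of about 40° (the -0.70 notch), and I'll check that from close by. First I'll fit the foot edge and roller axis and plan the approach.

```bash
cat >> h.py <<'E'
from scipy.spatial.transform import Rotation as Rn
def rel(target,Rt):
    o=env.get_obs();R=Rn.from_rotvec(o["eef_rot"])
    rv=(R.inv()*Rt).as_rotvec(); d=Rt.inv().apply(np.array(target)-o["tcp_pos"])*100
    print("t",round(float(o["t"]),2),"tcp",o["tcp_pos"].round(4),"turn",rv.round(3),"then shift cm",d.round(2))
E
python3 - <<'E'
from h import *
for n in("top","scene"):
    z=np.load(n+"0.npz");p,d=z["p"],z["d"];W=cloud(n,d);X,Y,Z=[W[...,i] for i in range(3)]
    f=(d>0)&(Z>.010)&(Z<.022)&(Y<-.055)&(Y>-.13)&(X>.56)&(X<.8);q=W[f]
    # edge: max Y per X bin
    E=[]
    for a in np.arange(.57,.76,.008):
        s=q[abs(q[:,0]-a)<.004]
        if len(s)>1:E.append((a,np.max(s[:,1])))
    E=np.array(E);print(n,"foot edge",E.round(3).tolist() if len(E)<30 else 0)
    if len(E)>4:
        vx,vy,x0,y0=cv2.fitLine(E.astype(np.float32),cv2.DIST_HUBER,0,.01,.01).ravel();print("yaw",np.degrees(np.arctan(vy/vx)),"Y at .65",y0+(.65-x0)*vy/vx, "X range",q[:,0].min(),q[:,0].max())
    t=(d>0)&(Z>.13)&(Z<.16)&(Y<-.06)&(Y>-.26)&(X>.52)&(X<.8);q=W[t];r=cv2.minAreaRect(q[:,:2].astype(np.float32));print("top part",r)
    k=(d>0)&(p.max(2)<70)&(Z>.06)&(Z<.16)&(X<.57)&(X>.45);q=W[k];r=cv2.minAreaRect(q[:,:2].astype(np.float32));print("knob",r,q.min(0).round(3),q.max(0).round(3))
c=cams.calibration("wrist");print(c["K"].round(1).tolist(),c["mount"].round(3).tolist())
y=np.radians(-4);Rt=Rn.from_matrix(np.array([[-np.cos(y),-np.sin(y),0],[-np.sin(y),np.cos(y),0],[0,0,-1]]).T)
rel([.40,-.11,.26],Rt)
E
```

```text
top foot edge [[0.57, -0.084], [0.578, -0.084], [0.586, -0.084], [0.594, -0.084], [0.602, -0.087], [0.61, -0.088], [0.618, -0.088], [0.626, -0.088], [0.634, -0.091], [0.642, -0.091], [0.65, -0.091], [0.658, -0.092], [0.666, -0.094], [0.674, -0.095], [0.682, -0.095], [0.69, -0.095], [0.698, -0.098], [0.706, -0.098], [0.714, -0.099], [0.722, -0.102], [0.73, -0.102], [0.738, -0.102], [0.746, -0.102], [0.754, -0.105]]
yaw -6.4526405 Y at .65 -0.09187744 X range 0.5618538187813061 0.7567968349191878
top part ((0.6332118511199951, -0.17521445453166962), (0.12248386442661285, 0.2327282428741455), 83.82627868652344)
knob ((0.5184875130653381, 0.10285848379135132), (1.2311755418777466, 0.10525523126125336), 89.36636352539062) [ 0.459 -0.513  0.06 ] [0.569 0.718 0.159]
scene foot edge [[0.754, -0.098]]
top part ((0.6331616640090942, -0.17187608778476715), (0.1202472671866417, 0.23179076611995697), 83.94393920898438)
knob ((0.5066369771957397, -0.3108934760093689), (0.4027915596961975, 0.0847734808921814), 89.43994140625) [ 0.463 -0.512  0.06 ] [ 0.548 -0.109  0.159]
[[309.7, 0.0, 321.2], [0.0, 309.7, 203.1], [0.0, 0.0, 1.0]] [[0.0, -0.956, -0.294, 0.074], [1.0, 0.0, -0.0, -0.0], [0.0, -0.294, 0.956, -0.126], [0.0, 0.0, 0.0, 1.0]]
t 0.1 tcp [0.2207 0.6108 0.2475] turn [-0.002 -0.    -0.277] then shift cm [-22.91 -70.65  -1.25]
```

```bash
cat >> h.py <<'E'
def RT(yawdeg,tilt=0):
    y=np.radians(yawdeg)
    B=Rn.from_matrix(np.array([[-np.cos(y),-np.sin(y),0],[-np.sin(y),np.cos(y),0],[0,0,-1]]).T)
    return B*Rn.from_rotvec([tilt,0,0])
E
python3 - <<'E'
from h import *
rel([.46,.2,.25],RT(-6.3)); rel([.43,-.13,.20],RT(-6.3))
E
```

```text
t 0.1 tcp [0.2207 0.6108 0.2475] turn [-0.002 -0.    -0.237] then shift cm [-28.29 -38.21  -0.25]
t 0.1 tcp [0.2207 0.6108 0.2475] turn [-0.002 -0.    -0.237] then shift cm [-28.93 -71.34   4.75]
```

Call:
apply_moves:
  rows:
    - [0,0,0,0,0,-0.119]
    - [0,0,0,0,0,-0.118]
    - [-2,-2.7,0,0,0,0]
    - [-2,-2.7,0,0,0,0]
    - [-2,-2.7,0,0,0,0]
    - [-2,-2.7,0,0,0,0]
    - [-2,-2.7,0,0,0,0]
    - [-2,-2.7,0,0,0,0]
    - [-2,-2.7,0,0,0,0]
    - [-2,-2.7,0,0,0,0]
    - [-2,-2.7,0,0,0,0]
    - [-2,-2.7,0,0,0,0]
    - [-2,-2.7,0,0,0,0]
    - [-2,-2.7,0,0,0,0]
    - [-2,-2.7,0,0,0,0]
    - [-2,-2.7,0,0,0,0]

```text
t: 1.43
tcp_pos: [0.4582, 0.2032, 0.2482]
eef_rot: [-0.172, -3.137, 0.0]
ft_force: [0.7, -0.5, 0.3]
width: 1.001
finger_force: 0.0
```

Call:
apply_moves:
  rows:
    - [0,-3,0.4,0,0,0]
    - [0,-3,0.4,0,0,0]
    - [0,-3,0.4,0,0,0]
    - [0,-3,0.4,0,0,0]
    - [0,-3,0.4,0,0,0]
    - [0,-3,0.4,0,0,0]
    - [0,-3,0.4,0,0,0]
    - [0,-3,0.4,0,0,0]
    - [0,-3,0.4,0,0,0]
    - [0,-3,0.4,0,0,0]
    - [0,-3,0.4,0,0,0]
    - [0,0,0,0,0,0]
    - [0,0,0,0,0,0]

```text
t: 2.52
tcp_pos: [0.421, -0.1245, 0.204]
eef_rot: [-0.178, -3.136, 0.0]
ft_force: [0.6, 0.8, -0.1]
width: 1.0
finger_force: 0.0
```

Run:
```python
from h import *
rel([.43,-.13,.20],RT(-6.3))
p,d=cams.camera("wrist");cv2.imwrite("pics/w1.png",p[:,:,::-1]);np.savez("w1.npz",p=p,d=d,**{k:env.get_obs()[k] for k in("tcp_pos","eef_rot")})
```

```text
t 2.52 tcp [ 0.421  -0.1245  0.204 ] turn [-0.    -0.001 -0.004] then shift cm [-0.96 -0.45  0.4 ]
```

```bash
sleep 5
```

```text
(no output)
```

View pics/w1.png

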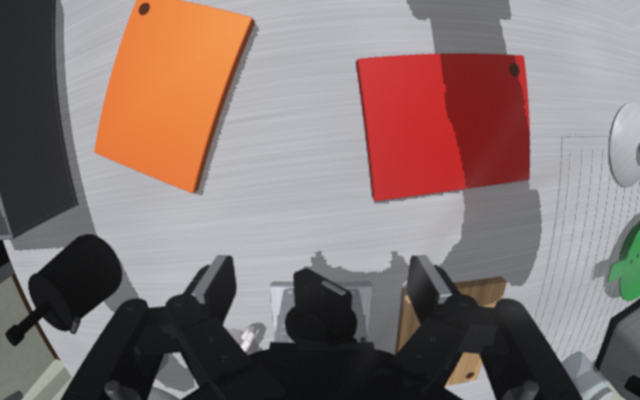

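The wrist view shows the knob at (322,305). Its ridge runs from (322,275) to (347,293), which leans about 40° towards +y after foreshortening, so it starts in the -0.70 notch. I'll measure the knob from this view.

```bash
cat >> h.py <<'E'
def wcloud(d,pos,rv):
    c=cams.calibration("wrist");K=c["K"];M=c["mount"];v,u=np.mgrid[:400,:640]
    a=(u-K[0,2])/K[0,0];b=(v-K[1,2])/K[1,1];th=np.hypot(a,b)+1e-9
    s=np.tan(th)/th
    P=np.stack([a*s*d,b*s*d,d],-1)@M[:3,:3].T+M[:3,3]
    return Rn.from_rotvec(rv).apply(P.reshape(-1,3)).reshape(400,640,3)+pos
E
python3 - <<'E'
from h import *
z=np.load("w1.npz");d=z["d"];p=z["p"];W=wcloud(d,z["tcp_pos"],z["eef_rot"])
y=np.radians(-6.3);u=np.array([np.cos(y),np.sin(y),0]);n=np.array([-np.sin(y),np.cos(y),0])
C=np.array([.657,-.154,0]);L=np.stack([(W-C)@u,(W-C)@n,W[...,2]],-1)
red=(p[...,0]>120)&(p[...,1]<60)&(d>0);print("red z",np.median(W[red],0).round(4))
k=(d>0)&(L[...,0]>-.19)&(L[...,0]<-.12)&(abs(L[...,1])<.06)&(L[...,2]>.06)&(L[...,2]<.15)
v,uu=np.nonzero(k);print(k.sum(),uu.min(),uu.max(),v.min(),v.max())
q=L[k];print(np.percentile(q,[1,50,99],axis=0).round(4))
fa=q[(q[:,0]<np.percentile(q[:,0],3)+.006)];print("face",len(fa),fa.min(0).round(4),fa.max(0).round(4))
# print profile: top of bar vs y
for a in np.arange(-.04,.045,.006):
    s=q[(abs(q[:,1]-a)<.003)&(q[:,0]<-.13)]
    if len(s):print(a.round(3),s[:,2].max().round(4),s[:,2].min().round(4),s[:,0].min().round(4))
b=(d>0)&(p[...,0]>100)&(p[...,0]>p[...,2]*1.3)&(W[...,2]>.01)&(W[...,2]<.03)&(W[...,1]>-.07)&(W[...,0]>.54);print("board near edge",W[b].min(0).round(3))
f=(d>0)&(L[...,2]>.01)&(L[...,2]<.022)&(L[...,0]<-.05)&(L[...,0]>-.12)&(abs(L[...,1])<.08);print("foot",L[f].min(0).round(4),L[f].max(0).round(4))
E
```

```text
red z [ 0.3722 -0.0065  0.0183]
4223 285 357 269 346
[[-0.1764 -0.0259  0.089 ]
 [-0.1477  0.0025  0.1205]
 [-0.1282  0.0338  0.1376]]
face 945 [-0.1775 -0.0208  0.082 ] [-0.1692  0.0284  0.1328]
-0.028 0.121 0.0937 -0.1356
-0.022 0.1285 0.086 -0.1734
-0.016 0.1339 0.0849 -0.175
-0.01 0.1361 0.082 -0.1759
-0.004 0.1379 0.0825 -0.1755
0.002 0.1389 0.0911 -0.1757
0.008 0.1388 0.0974 -0.1773
0.014 0.1377 0.1031 -0.1769
0.02 0.1357 0.1115 -0.1775
0.026 0.1379 0.1168 -0.1753
0.032 0.138 0.0929 -0.1356
0.038 0.1117 0.0985 -0.1348
board near edge [ 0.572 -0.042  0.016]
foot [-0.1119 -0.0588  0.0101] [-0.0501  0.0665  0.0218]
```

The wrist depth puts the grip centre at about (0.503, -0.133, 0.105); the skirt and foot extents agree, and it shows the top-view foot end was clipped by my filter. The tool needs tilt +0.70, coming from the +y side.

Run:
```python
from h import *
R=RT(-6.3,.70);K=np.array([.5028-.003,-.1334,.105]);z=R.apply([0,0,1]);print(z,R.apply([1,0,0]))
rel(K-.11*z,R)
```

```text
[-0.07069278 -0.64032723 -0.76484219] [-9.93960955e-01  1.09734311e-01 -6.93889390e-18]
t 2.57 tcp [ 0.4214 -0.1231  0.2041] turn [ 0.7   -0.001 -0.001] then shift cm [-7.9   6.26 -3.31]
```

Call:
apply_moves:
  rows:
    - [0,0,-0.5,0.1,0,0]
    - [0,0,-0.5,0.1,0,0]
    - [0,0,-0.5,0.1,0,0]
    - [0,0,-0.5,0.1,0,0]
    - [0,0,-0.5,0.1,0,0]
    - [0,0,-0.5,0.1,0,0]
    - [0,0,-0.5,0.1,0,0]
    - [0,0,0,0,0,0]
    - [0,0,0,0,0,0]
  jaw: 1
  newtons: 60

```text
t: 3.32
tcp_pos: [0.4232, -0.1108, 0.2364]
eef_rot: [-0.152, -2.914, 1.061]
ft_force: [0.0, -0.7, -0.3]
width: 0.999
finger_force: 0.0
```

Run:
```python
from h import *
R=RT(-6.3,.70);K=np.array([.5028-.003,-.1334,.105]);z=R.apply([0,0,1])
rel(K-.11*z,R);print(env.get_obs()["joint_pos"].round(2))
```

```text
t 3.32 tcp [ 0.4232 -0.1108  0.2364] turn [0.002 0.002 0.005] then shift cm [-7.86  7.39 -0.05]
[-0.62  0.35  0.37  2.13  0.61  1.04  0.81]
```

Call:
apply_moves:
  rows:
    - [-2,1.85,0,0,0,0]
    - [-2,1.85,0,0,0,0]
    - [-2,1.85,0,0,0,0]
    - [-1.9,1.85,0,0,0,0]
    - [0,0,0,0,0,0]
    - [0,0,0,0,0,0]

```text
t: 3.82
tcp_pos: [0.5078, -0.0661, 0.1893]
eef_rot: [-0.162, -2.912, 1.061]
ft_force: [-0.7, -0.1, 0.0]
width: 0.999
finger_force: 0.0
```

Run:
```python
from h import *
R=RT(-6.3,.70);K=np.array([.5028-.003,-.1334,.105]);z=R.apply([0,0,1])
rel(K,R)
o=env.get_obs();p,d=cams.camera("wrist");W=wcloud(d,o["tcp_pos"],o["eef_rot"])
T=Rn.from_rotvec(o["eef_rot"]).inv().apply((W-o["tcp_pos"]).reshape(-1,3)).reshape(W.shape)*100
# bar points in tool frame: near, dark
k=(d>0)&(abs(T[...,1])<4)&(T[...,2]>5)&(T[...,2]<15)&(abs(T[...,0])<5)
for zz in np.arange(6,15,1.):
    s=T[k&(abs(T[...,2]-zz)<.5)]
    if len(s)>5:print(zz,len(s),np.percentile(s[:,0],[1,99]).round(2),np.percentile(s[:,1],[1,99]).round(2))
I=np.zeros((300,480,3),np.uint8);cv2.imwrite("pics/w2.png",p[:,:,::-1])
```

```text
t 3.82 tcp [ 0.5078 -0.0661  0.1893] turn [ 0.001 -0.001 -0.001] then shift cm [ 0.05  0.24 10.81]
6.0 57 [-4.99 -4.75] [-0.89  1.01]
7.0 751 [-4.99 -2.42] [-2.62  2.71]
8.0 3306 [-4.89  1.66] [-3.08  3.37]
9.0 980 [-4.85  1.85] [-3.82  3.91]
10.0 610 [-4.81  1.86] [-3.95  3.96]
11.0 403 [-4.81  1.69] [-3.85  3.88]
12.0 288 [-4.81  1.69] [-3.89  3.94]
13.0 210 [-4.83  1.7 ] [-3.72  3.94]
14.0 11 [-4.78  1.65] [-1.06  3.99]
```

```bash
sleep 5
```

```text
(no output)
```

View pics/w2.png

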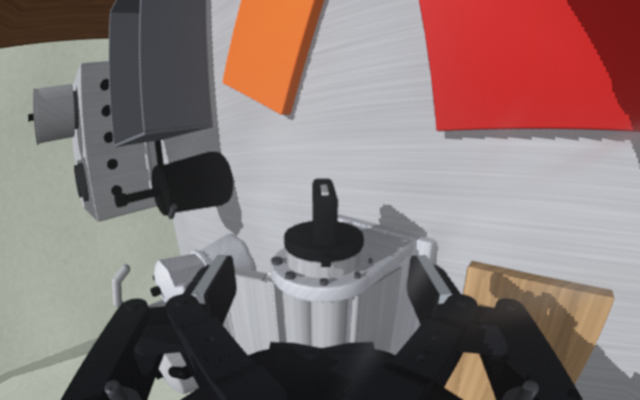

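The bar is aligned with the jaws at about (324,205), between the fingertips, with the stud ring behind it. Its face sits at tool x = 1.7 cm and its top at about 7.8 cm ahead, both as expected. Going in and gripping.

Call:
apply_moves:
  rows:
    - [0,0.1,1.5,0,0,0]
    - [0,0,1.5,0,0,0]
    - [0,0,1.5,0,0,0]
    - [0,0,1.5,0,0,0]
    - [0,0,1.5,0,0,0]
    - [0,0,1.5,0,0,0]
    - [0,0,1.0,0,0,0]
    - [0,0,0.8,0,0,0]
    - [0,0,0,0,0,0]
    - [0,0,0,0,0,0]

```text
t: 4.7
tcp_pos: [0.4998, -0.1341, 0.1065]
eef_rot: [-0.161, -2.912, 1.063]
ft_force: [0.8, 0.0, 0.1]
width: 1.002
finger_force: 0.0
```

Call:
apply_moves:
  rows:
    - [0,0,0,0,0,0]
    - [0,0,0,0,0,0]
    - [0,0,0,0,0,0]
    - [0,0,0,0,0,0]
    - [0,0,0,0,0,0]
    - [0,0,0,0,0,0]
    - [0,0,0,0,0,0]
    - [0,0,0,0,0,0]
    - [0,0,0,0,0,0]
    - [0,0,0,0,0,0]
    - [0,0,0,0,0,0]
    - [0,0,0,0,0,0]
  jaw: 0
  newtons: 70

```text
t: 5.7
tcp_pos: [0.5001, -0.1335, 0.1061]
eef_rot: [-0.159, -2.912, 1.062]
ft_force: [-0.6, 3.9, 4.7]
width: 0.201
finger_force: 69.5
```

Call:
apply_moves:
  rows:
    - [0.3,0,0,0,0,0]
    - [0.3,0,0,0,0,0]
    - [0.3,0,0,0,0,0]
    - [0.3,0,0,0,0,0]
    - [0.2,0,0,0,0,0]
    - [0,0,0,0,0,0]
    - [0,0,0,0,0,0]

```text
t: 6.28
tcp_pos: [0.4893, -0.1322, 0.1062]
eef_rot: [-0.158, -2.919, 1.062]
ft_force: [10.4, -3.2, -6.4]
width: 0.199
finger_force: 68.3
```

Call:
apply_moves:
  rows:
    - [0.3,0,0,0,0,0]
    - [0,0,0,0,0,0]
    - [0,0,0,-0.08,0,0]
    - [0,0,0,-0.08,0,0]
    - [0,0,0,-0.08,0,0]
    - [0,0,0,0,0,0]
    - [0,0,0,0,0,0]

```text
t: 6.87
tcp_pos: [0.4869, -0.1322, 0.1067]
eef_rot: [-0.168, -3.04, 0.706]
ft_force: [11.4, -1.7, -5.1]
width: 0.202
finger_force: 71.1
```

Forces are low and the knob is out about 13 mm, so I'll keep turning.

Call:
apply_moves:
  rows:
    - [0,0,0,-0.08,0,0]
    - [0,0,0,-0.08,0,0]
    - [0,0,0,-0.08,0,0]
    - [0,0,0,-0.08,0,0]
    - [0,0,0,-0.08,0,0]
    - [0,0,0,-0.08,0,0]
    - [0,0,0,0,0,0]

```text
t: 7.45
tcp_pos: [0.4865, -0.1327, 0.1069]
eef_rot: [0.179, 3.126, 0.042]
ft_force: [11.2, -1.3, -3.0]
width: 0.205
finger_force: 73.4
```

```bash
cat >> h.py <<'E'
def tilt():
    o=env.get_obs();R=RT(-6.3).inv()*Rn.from_rotvec(o["eef_rot"])
    print("tilt",R.as_rotvec().round(3),"pos",o["tcp_pos"].round(4),"F",o["ft_force"].round(1),"T",o["wrist_torque"].round(2),"q",o["joint_pos"].round(2))
E
python3 -c "
from h import *
tilt()"
```

```text
tilt [-0.028 -0.008  0.005] pos [ 0.4865 -0.1327  0.1069] F [11.2 -1.3 -3. ] T [-0.72 -2.19 -0.24] q [ 0.28  0.51 -0.1   2.02  0.04  0.61  1.61]
```

Call:
apply_moves:
  rows:
    - [0,0,0,-0.084,0,0]
    - [0,0,0,-0.084,0,0]
    - [0,0,0,-0.084,0,0]
    - [0,0,0,-0.084,0,0]
    - [0,0,0,-0.084,0,0]
    - [0,0,0,-0.084,0,0]
    - [0,0,0,-0.084,0,0]
    - [0,0,0,-0.084,0,0]
    - [0,0,0,0,0,0]
    - [0,0,0,0,0,0]

```text
t: 8.28
tcp_pos: [0.4869, -0.1341, 0.1066]
eef_rot: [0.167, 2.909, 1.049]
ft_force: [10.7, -1.3, 1.2]
width: 0.203
finger_force: 74.2
```

```bash
python3 -c "
from h import *
tilt()"
```

```text
tilt [-0.692 -0.008  0.004] pos [ 0.4869 -0.1341  0.1066] F [10.7 -1.3  1.2] T [-0.65 -1.78 -1.51] q [ 0.89  0.77 -0.46  1.84 -0.41  0.91  2.26]
```

Call:
apply_moves:
  rows:
    - [-0.3,0,0,0,0,0]
    - [-0.3,0,0,0,0,0]
    - [-0.3,0,0,0,0,0]
    - [-0.3,0,0,0,0,0]
    - [-0.3,0,0,0,0,0]
    - [-0.3,0,0,0,0,0]
    - [0,0,0,0,0,0]
    - [0,0,0,0,0,0]

```text
t: 8.95
tcp_pos: [0.4988, -0.1353, 0.1065]
eef_rot: [0.162, 2.919, 1.053]
ft_force: [-10.3, -5.5, 15.0]
width: 0.198
finger_force: 76.6
```

```bash
python3 -c "
from h import *
tilt()"
```

```text
tilt [-0.692  0.003  0.001] pos [ 0.4988 -0.1353  0.1065] F [-10.3  -5.5  15. ] T [0.36 0.6  0.78] q [ 0.87  0.78 -0.45  1.8  -0.4   0.93  2.24]
```

Call:
apply_moves:
  rows:
    - [0,0,0,0,0,0]
    - [0,0,0,0,0,0]
    - [0,0,0,0,0,0]
    - [0,0,0,0,0,0]
    - [0,0,0,0,0,0]
    - [0,0,0,0,0,0]
    - [0,0,0,0,0,0]
    - [0,0,0,0,0,0]
  jaw: 1

```text
t: 9.62
tcp_pos: [0.501, -0.1339, 0.1061]
eef_rot: [0.16, 2.917, 1.051]
ft_force: [0.3, -0.0, 0.2]
width: 1.004
finger_force: 0.0
```

Call:
apply_moves:
  rows:
    - [0,0,-1.5,0,0,0]
    - [0,0,-1.5,0,0,0]
    - [0,0,-1.5,0,0,0]
    - [0,0,-1.5,0,0,0]
    - [0,0,-1.5,0,0,0]
    - [0,0,-1.5,0,0,0]
    - [0,0,-2,0,0,0]
    - [0,0,0,0,0,0]
    - [0,0,0,0,0,0]

```text
t: 10.37
tcp_pos: [0.4936, -0.2044, 0.1911]
eef_rot: [0.161, 2.916, 1.049]
ft_force: [-0.0, -0.2, -0.5]
width: 1.001
finger_force: 0.0
```

Run:
```python
from h import *
tilt()
o=env.get_obs();p,d=cams.camera("wrist");cv2.imwrite("pics/w3.png",p[:,:,::-1])
W=wcloud(d,o["tcp_pos"],o["eef_rot"])
T=Rn.from_rotvec(o["eef_rot"]).inv().apply((W-o["tcp_pos"]).reshape(-1,3)).reshape(W.shape)*100
k=(d>0)&(abs(T[...,1])<4)&(T[...,2]>5)&(T[...,2]<15)&(abs(T[...,0])<5)
for zz in np.arange(7,12,1.):
    s=T[k&(abs(T[...,2]-zz)<.5)]
    if len(s)>5:print(zz,len(s),np.percentile(s[:,0],[1,99]).round(2))
```

```text
tilt [-0.691 -0.001  0.   ] pos [ 0.4936 -0.2044  0.1911] F [-0.  -0.2 -0.5] T [-0.62  0.09  0.  ] q [ 0.94  0.69 -0.43  1.69 -0.38  1.16  2.23]
7.0 801 [-4.99 -2.28]
8.0 3041 [-4.87  1.77]
9.0 1129 [-4.85  1.97]
10.0 669 [-4.67  2.01]
11.0 399 [-4.68  1.95]
```

```bash
sleep 5
```

```text
(no output)
```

View pics/w3.png

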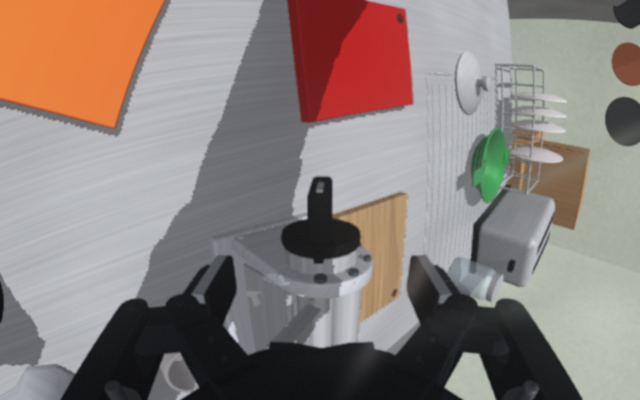

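The knob now leans 40° to -y in line with the tool at (320,205), pointing at the largest stud. Its face is back at the same world position as before, so it is home. Next is the board: I'll get the fingertip depth and plan the push with two open fingers.

```bash
cat >> h.py <<'E'
def RB(yawdeg):
    y=np.radians(yawdeg);u=np.array([np.cos(y),np.sin(y),0]);n=np.array([-np.sin(y),np.cos(y),0])
    return Rn.from_matrix(np.stack([n,u,[0,0,-1]],1))
E
python3 - <<'E'
from h import *
z=np.load("w1.npz");W=wcloud(z["d"],z["tcp_pos"],z["eef_rot"]);T=Rn.from_rotvec(z["eef_rot"]).inv().apply((W-z["tcp_pos"]).reshape(-1,3)).reshape(W.shape)*100
k=(z["d"]>0)&(abs(T[...,1])>3.5)&(abs(T[...,1])<6.5)&(T[...,2]<5)&(abs(T[...,0])<3)
print("fingertip z pctl",np.percentile(T[k][:,2],[50,90,99,100]).round(2),"x",np.percentile(T[k][:,0],[1,99]).round(2), "y",np.percentile(abs(T[k][:,1]),[1,99]))
s=T[k];t=s[s[:,2]>np.percentile(s[:,2],97)-.3];print(t.min(0).round(2),t.max(0).round(2))
rel([.682,.16,.25],RB(-6.3))
E
```

```text
fingertip z pctl [-5.24 -1.71 -0.04  0.42] x [-1.16  1.63] y [3.58992186 6.47394687]
[-1.25 -5.62 -0.8 ] [1.11 5.59 0.42]
t 10.42 tcp [ 0.4932 -0.2033  0.1905] turn [ 0.541 -0.542  1.502] then shift cm [38.18 14.78 -5.95]
```

Call:
apply_moves:
  rows:
    - [0,0,0,0.0985,0,0]
    - [0,0,0,0.0985,0,0]
    - [0,0,0,0.0985,0,0]
    - [0,0,0,0.0985,0,0]
    - [0,0,0,0.0985,0,0]
    - [0,0,0,0.0985,0,0]
    - [0,0,0,0.0985,0,0]
    - [0,0,-2,0,0,0]
    - [0,0,-2,0,0,0]
    - [0,0,-2,0,0,0]
    - [0,0,-2,0,0,0]
    - [0,0,0,0,0,0]

```text
t: 11.42
tcp_pos: [0.4949, -0.2031, 0.2735]
eef_rot: [0.169, 3.133, 0.003]
ft_force: [0.4, -0.5, 0.4]
width: 0.997
finger_force: 0.0
```

Run:
```python
from h import *
tilt();rel([.682,.16,.26],RB(-6.3))
```

```text
tilt [-0.002 -0.004 -0.002] pos [ 0.4949 -0.2031  0.2735] F [ 0.4 -0.5  0.4] T [-0.01 -0.05 -0.  ] q [ 0.49  0.32 -0.23  1.81  0.08  1.02  1.7 ]
t 11.42 tcp [ 0.4949 -0.2031  0.2735] turn [0.005 0.002 1.573] then shift cm [38.15 14.62  1.35]
```

Open fingertips are about 4 mm ahead of the TCP. Turn, then travel behind the board.

Call:
apply_moves:
  rows:
    - [0,0,0,0,0,0.121]
    - [0,0,0,0,0,0.121]
    - [0,0,0,0,0,0.121]
    - [0,0,0,0,0,0.121]
    - [0,0,0,0,0,0.121]
    - [0,0,0,0,0,0.121]
    - [0,0,0,0,0,0.121]
    - [0,0,0,0,0,0.121]
    - [0,0,0,0,0,0.121]
    - [0,0,0,0,0,0.121]
    - [0,0,0,0,0,0.121]
    - [0,0,0,0,0,0.121]
    - [0,0,0,0,0,0.121]
    - [0,0,0,0,0,0]
    - [0,0,0,0,0,0]

```text
t: 12.67
tcp_pos: [0.4928, -0.203, 0.2696]
eef_rot: [-2.335, -2.097, -0.001]
ft_force: [0.4, 1.0, -0.8]
width: 1.0
finger_force: 0.0
```

Call:
apply_moves:
  rows:
    - [3.2,1.2,0,0,0,0]
    - [3.2,1.2,0,0,0,0]
    - [3.2,1.2,0,0,0,0]
    - [3.2,1.2,0,0,0,0]
    - [3.2,1.2,0,0,0,0]
    - [3.2,1.2,0,0,0,0]
    - [3.2,1.2,0,0,0,0]
    - [3.2,1.2,0,0,0,0]
    - [3.2,1.2,0,0,0,0]
    - [3.2,1.2,0,0,0,0]
    - [3.2,1.2,0,0,0,0]
    - [3.2,1.2,0,0,0,0]
    - [0,0,0,0,0,0]
    - [0,0,0,0,0,0]

```text
t: 13.83
tcp_pos: [0.6787, 0.1648, 0.2703]
eef_rot: [-2.331, -2.1, -0.002]
ft_force: [0.3, -1.7, -0.8]
width: 1.0
finger_force: 0.0
```

Run:
```python
from h import *
rel([.682,.16,.10],RB(-6.3))
o=env.get_obs();print(o["joint_pos"].round(2));p,d=cams.camera("wrist");cv2.imwrite("pics/w4.png",p[:,:,::-1]);np.savez("w4.npz",p=p,d=d,tcp_pos=o["tcp_pos"],eef_rot=o["eef_rot"])
W=wcloud(d,o["tcp_pos"],o["eef_rot"]);hsv=cv2.cvtColor(p,cv2.COLOR_RGB2HSV)
b=(d>0)&(hsv[...,1]>60)&(hsv[...,0]<25)&(abs(W[...,2]-.018)<.006)&(W[...,0]>.54)&(W[...,1]<.2)
m=cv2.morphologyEx(b.astype(np.uint8),cv2.MORPH_OPEN,np.ones((3,3)));q=W[m>0]
r=cv2.minAreaRect(q[:,:2].astype(np.float32));print(len(q),np.median(q[:,2]),r,cv2.boxPoints(r).round(3).tolist())
```

```text
t 13.83 tcp [0.6787 0.1648 0.2703] turn [-0.002 -0.003  0.006] then shift cm [-0.44  0.38 17.03]
[-0.27  0.61 -0.05  1.37  0.03  1.17 -0.43]
13174 0.018286347900429545 ((0.6761064529418945, 0.02925318107008934), (0.1504618227481842, 0.19854207336902618), 86.21687316894531) [[0.5720000267028809, -0.039000000804662704], [0.7699999809265137, -0.052000001072883606], [0.7799999713897705, 0.09799999743700027], [0.5820000171661377, 0.11100000143051147]]
```

```bash
sleep 5
```

```text
(no output)
```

View pics/w4.png

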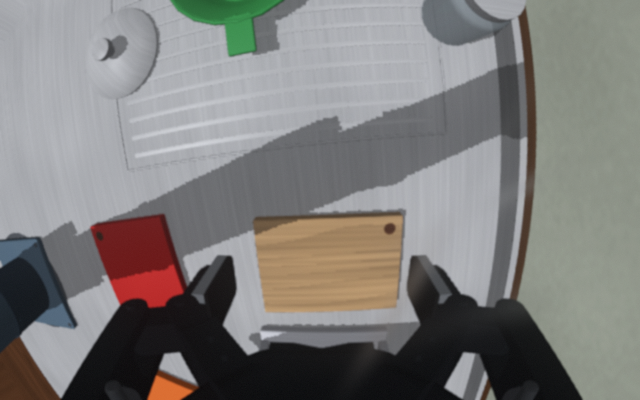

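The board is at (328,265) with the foot's edge just behind it at (320,330). It measures centre (0.676, 0.029), yaw -3.8°, at the right size and height. Descend behind it.

Call:
apply_moves:
  rows:
    - [-0.5,0.6,2,0,0,0]
    - [-0.5,0.6,2,0,0,0]
    - [0,0,2,0,0,0]
    - [0,0,2,0,0,0]
    - [0,0,2,0,0,0]
    - [0,0,2,0,0,0]
    - [0,0,2,0,0,0]
    - [0,0,2,0,0,0]
    - [0,0,2,0,0,0]
    - [0,0,2,0,0,0]
    - [0,0,2,0,0,0]
    - [0,0,1.5,0,0,0]
    - [0,0,1,0,0,0]
    - [0,0,0,0,0,0]
    - [0,0,0,0,0,0]

```text
t: 15.13
tcp_pos: [0.6902, 0.1503, 0.0269]
eef_rot: [-2.341, -2.092, -0.002]
ft_force: [-0.0, -0.1, 0.1]
width: 1.0
finger_force: 0.0
```

Run:
```python
from h import *
rel([.68,.15,.012],RB(-6.3))
C=np.array([.6494,-.1496,0]);print("L",RB(-6.3).inv().apply(env.get_obs()["tcp_pos"]-C).round(4))
```

```text
t 15.13 tcp [0.6902 0.1503 0.0269] turn [-0.    -0.002 -0.002] then shift cm [-0.14 -1.01  1.49]
L [ 0.3026  0.0076 -0.0269]
```

Call:
apply_moves:
  rows:
    - [0,0,0.7,0,0,0]
    - [0,0,0.7,0,0,0]
    - [0,0,0,0,0,0]
    - [-0.5,0,0,0,0,0]
    - [-0.5,0,0,0,0,0]
    - [-0.5,0,0,0,0,0]
    - [-0.5,0,0,0,0,0]
    - [-0.5,0,0,0,0,0]
    - [-0.4,0,0,0,0,0]
    - [-0.4,0,0,0,0,0]
    - [-0.4,0,0,0,0,0]
    - [-0.4,0,0,0,0,0]
    - [-0.4,0,0,0,0,0]
    - [0,0,0,0,0,0]

```text
t: 16.3
tcp_pos: [0.6853, 0.1056, 0.0128]
eef_rot: [-2.342, -2.092, -0.003]
ft_force: [0.3, 0.9, 0.5]
width: 1.005
finger_force: 0.2
```

Call:
apply_moves:
  rows:
    - [-0.4,0,0,0,0,0]
    - [-0.4,0,0,0,0,0]
    - [-0.4,0,0,0,0,0]
    - [-0.4,0,0,0,0,0]
    - [-0.4,0,0,0,0,0]
    - [0,0,0,0,0,0]

```text
t: 16.8
tcp_pos: [0.6829, 0.085, 0.0128]
eef_rot: [-2.343, -2.092, -0.002]
ft_force: [0.2, 1.9, 1.4]
width: 1.002
finger_force: 0.5
```

Run:
```python
from h import *
C=np.array([.6494,-.1496,0]);print("L",RB(-6.3).inv().apply(env.get_obs()["tcp_pos"]-C).round(4),env.get_obs()["ft_force"].round(1))
```

```text
L [ 0.2368  0.0076 -0.0128] [0.2 1.9 1.4]
```

Pushing with about 2 N friction and roughly 13 mm to go, so I'll take small steps until the force rises.

Call:
apply_moves:
  rows:
    - [-0.2,0,0,0,0,0]
    - [-0.2,0,0,0,0,0]
    - [-0.2,0,0,0,0,0]
    - [-0.2,0,0,0,0,0]
    - [-0.1,0,0,0,0,0]
    - [0,0,0,0,0,0]

```text
t: 17.3
tcp_pos: [0.6819, 0.0771, 0.0127]
eef_rot: [-2.341, -2.092, -0.003]
ft_force: [0.2, 3.2, 2.2]
width: 1.003
finger_force: 1.9
```

Call:
apply_moves:
  rows:
    - [-0.1,0,0,0,0,0]
    - [-0.1,0,0,0,0,0]
    - [-0.1,0,0,0,0,0]
    - [0,0,0,0,0,0]

```text
t: 17.63
tcp_pos: [0.6817, 0.0746, 0.0127]
eef_rot: [-2.341, -2.093, -0.003]
ft_force: [-0.2, 3.9, 2.5]
width: 1.0
finger_force: 2.2
```

Call:
apply_moves:
  rows:
    - [-0.1,0,0,0,0,0]
    - [-0.1,0,0,0,0,0]
    - [0,0,0,0,0,0]

```text
t: 17.88
tcp_pos: [0.6814, 0.0726, 0.0127]
eef_rot: [-2.341, -2.093, -0.003]
ft_force: [0.9, 5.3, 2.1]
width: 1.001
finger_force: 2.3
```

Call:
apply_moves:
  rows:
    - [-0.1,0,0,0,0,0]
    - [-0.1,0,0,0,0,0]
    - [0,0,0,0,0,0]

```text
t: 18.13
tcp_pos: [0.6812, 0.0706, 0.0127]
eef_rot: [-2.341, -2.093, -0.004]
ft_force: [0.7, 5.2, 2.1]
width: 0.997
finger_force: 2.3
```

Call:
apply_moves:
  rows:
    - [-0.1,0,0,0,0,0]
    - [-0.1,0,0,0,0,0]
    - [0,0,0,0,0,0]

```text
t: 18.38
tcp_pos: [0.6812, 0.0704, 0.0128]
eef_rot: [-2.339, -2.093, -0.006]
ft_force: [1.5, 7.8, 1.7]
width: 0.998
finger_force: 3.9
```

```bash
cat > chk.py <<'E'
from h import *
o=env.get_obs();print(o["t"],o["ft_force"].round(1),o["tcp_pos"].round(4))
C=np.array([.6494,-.1496,0]);print("L",RB(-6.3).inv().apply(o["tcp_pos"]-C).round(4))
for n in("top","scene"):
    p,d=cams.camera(n);W=cloud(n,d);hsv=cv2.cvtColor(p,cv2.COLOR_RGB2HSV);np.savez(n+"1.npz",p=p,d=d)
    X,Y,Z=[W[...,i] for i in range(3)]
    b=(d>0)&(X>.5)&(X<.82)&(Y>-.12)&(Y<.12)&(hsv[...,1]>60)&(hsv[...,0]<25)&(abs(Z-.018)<.008)&(hsv[...,2]>60)
    q=W[b];q=q[q[:,1]<.05]
    r=cv2.minAreaRect(q[:,:2].astype(np.float32));bx=cv2.boxPoints(r);print(n,len(q),r[2],bx.round(3).tolist())
E
python3 chk.py
```

```text
18.3833 [1.5 7.8 1.7] [0.6812 0.0704 0.0128]
L [ 0.2221  0.0074 -0.0128]
top 2507 84.0304946899414 [[0.5609999895095825, -0.0820000022649765], [0.7580000162124634, -0.10300000011920929], [0.7720000147819519, 0.029999999329447746], [0.574999988079071, 0.05000000074505806]]
scene 2265 83.66110229492188 [[0.5609999895095825, -0.07599999755620956], [0.7590000033378601, -0.09799999743700027], [0.7749999761581421, 0.04800000041723251], [0.5770000219345093, 0.07000000029802322]]
```

The TCP has stopped and the force is rising, so the board is against the foot and square to it (yaw about -6.2°). I'll press a bit more to seat it.

Call:
apply_moves:
  rows:
    - [-0.2,0,0,0,0,0]
    - [-0.2,0,0,0,0,0]
    - [0,0,0,0,0,0]
    - [0,0,0,0,0,0]

```text
t: 18.82
tcp_pos: [0.6811, 0.0703, 0.0129]
eef_rot: [-2.336, -2.092, -0.012]
ft_force: [3.1, 14.7, -1.5]
width: 0.997
finger_force: 7.2
```

```bash
python3 chk.py
python3 - <<'E'
from h import *
p=np.load("top1.npz")["p"][85:215,255:435];cv2.imwrite("pics/t2.png",cv2.resize(p,None,fx=4,fy=4,interpolation=2)[:,:,::-1])
E
sleep 4
```

```text
18.8167 [ 3.1 14.7 -1.5] [0.6811 0.0703 0.0129]
L [ 0.222   0.0074 -0.0129]
top 2451 83.86349487304688 [[0.5600000023841858, -0.08100000023841858], [0.7580000162124634, -0.10300000011920929], [0.7720000147819519, 0.029999999329447746], [0.574999988079071, 0.050999999046325684]]
scene 2268 83.53250885009766 [[0.5609999895095825, -0.07599999755620956], [0.7580000162124634, -0.09799999743700027], [0.7749999761581421, 0.04800000041723251], [0.578000009059906, 0.07000000029802322]]
```

View pics/t2.png

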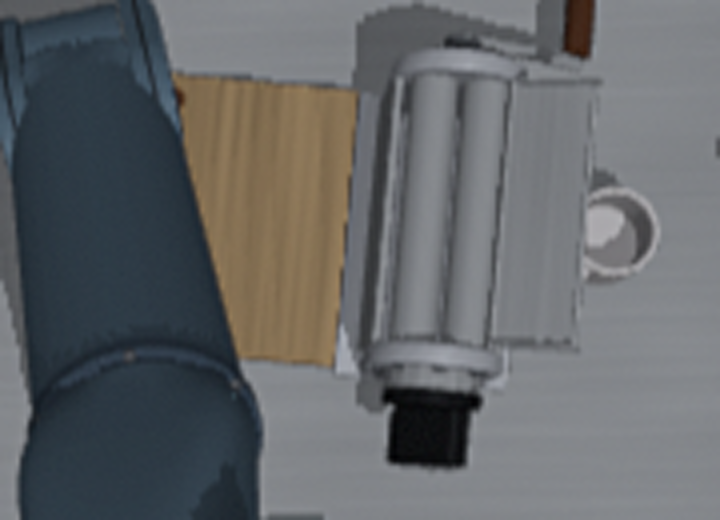

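The board's edge, from (355,90) to (335,362), lies flush along the foot with no gap visible and is centred on the roller. Backing off and lifting.

Call:
apply_moves:
  rows:
    - [0.3,0,0,0,0,0]
    - [0.5,0,0,0,0,0]
    - [1,0,0,0,0,0]
    - [1.5,0,0,0,0,0]
    - [1.5,0,0,0,0,0]
    - [0,0,0,0,0,0]
    - [0,0,-1,0,0,0]
    - [0,0,-2,0,0,0]
    - [0,0,-3,0,0,0]
    - [0,0,-3,0,0,0]
    - [0,0,-3,0,0,0]
    - [0,0,-3,0,0,0]
    - [0,0,-3,0,0,0]
    - [0,0,0,0,0,0]
    - [0,0,0,0,0,0]

```text
t: 20.17
tcp_pos: [0.6872, 0.1107, 0.1958]
eef_rot: [2.342, 2.091, 0.008]
ft_force: [-0.3, -0.2, -0.5]
width: 1.0
finger_force: 0.0
```

```bash
python3 chk.py
python3 - <<'E'
from h import *
o=env.get_obs();p,d=cams.camera("wrist");W=wcloud(d,o["tcp_pos"],o["eef_rot"]);hsv=cv2.cvtColor(p,cv2.COLOR_RGB2HSV)
cv2.imwrite("pics/w5.png",p[:,:,::-1])
b=(d>0)&(hsv[...,1]>60)&(hsv[...,0]<25)&(abs(W[...,2]-.018)<.006)&(W[...,0]>.54)&(W[...,1]<.2)
m=cv2.morphologyEx(b.astype(np.uint8),cv2.MORPH_OPEN,np.ones((3,3)));q=W[m>0]
r=cv2.minAreaRect(q[:,:2].astype(np.float32));print(len(q),np.median(q[:,2]),r,cv2.boxPoints(r).round(3).tolist())
E
sleep 4
```

```text
20.1667 [-0.3 -0.2 -0.5] [0.6872 0.1107 0.1958]
L [ 0.2629  0.009  -0.1958]
top 3376 83.63029479980469 [[0.5609999895095825, -0.08100000023841858], [0.7580000162124634, -0.10300000011920929], [0.7749999761581421, 0.04500000178813934], [0.5770000219345093, 0.06700000166893005]]
scene 2260 83.24945068359375 [[0.5609999895095825, -0.07500000298023224], [0.7580000162124634, -0.09799999743700027], [0.7749999761581421, 0.04699999839067459], [0.578000009059906, 0.07000000029802322]]
18038 0.01828536140197433 ((0.6679139137268066, -0.015774942934513092), (0.1530325561761856, 0.19881749153137207), 83.54920196533203) [[0.5609999895095825, -0.08100000023841858], [0.7580000162124634, -0.10300000011920929], [0.7749999761581421, 0.04899999871850014], [0.578000009059906, 0.07100000232458115]]
```

View pics/w5.png

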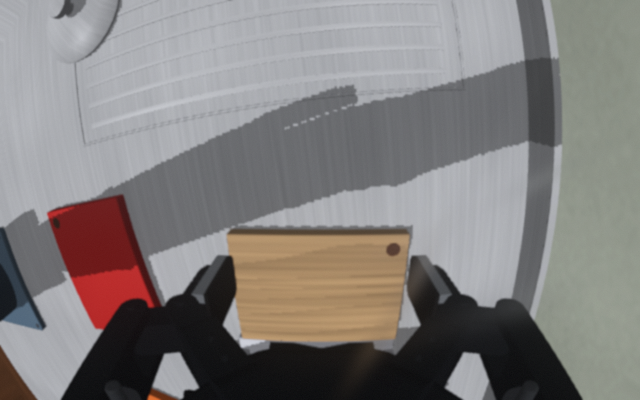

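The board lies flat at (322,285), against the foot at its lower edge, square to it and about 4 mm off centre along the foot. The arm is clear, so I'm handing in.

```bash
python3 -c "
from rig import env
print(env.close_job())"
```

```text
the job is handed in; nothing more can be done
None
```

The job is handed in (no verdict came back): the knob is fully home in its last, widest notch, the board lies flat and flush against the foot about 4 mm off centre, and nothing else was touched.

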